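Tip the drying board down onto the serving tray

ROBOT

A 6-joint arm with a two-finger parallel gripper is mounted at the origin on the work surface. World frame = base frame: x ahead of the robot, y to its left, z up, the work surface at z = 0. Lengths are in m, angles in rad, forces in N, time in s.
With the tool pointing down it reaches from about 0.35 to 0.775 m from the base axis. Payload 7.3 kg.
Tool frame: the origin (TCP) lies on the centre line of the jaws, within the pads' length; the fingertips stand 17 mm ahead of it and the grasp point (between the pads) lies 2 mm behind it (robot.tip_extent is the distance from the TCP to the fingertips, in m); z points along the fingers, y is the line along which they close (so a half turn about z gives the same grasp; the last joint's range is limited). The gripper opens to 92 mm and grips with 3 to 60 N. Pads are 19 mm wide; open, the fingers measure 130 mm over their backs; the gripper's body (75 mm by 190 mm) begins 47 mm behind the grasp point.
Start: joints at [-1.309, 0.342, 1.524, -0, 1.275, -0.146], TCP at [0.208, -0.482, 0.207] pointing down, gripper open.
Joint ranges: [-2.53, 2.53], [-0.77, 2.02], [0.04, 2.7], [-1, 4.14], [0.28, 2.66], [-3.11, 3.11]. Speed limits (rad/s): [2.57, 2.57, 3.14, 3.14, 3.14, 3.14].

INTERFACE

Orientations are given as [roll, pitch, yaw] about the fixed x, y, z axes, in that order (R = Rz(yaw) Ry(pitch) Rx(roll)).
In Python, from cell import robot gives the robot as it stands.
- The arm moves only by the tool step_arm, never from a script. Its argument "motion" is a list of rows, each a list of 2 entries, a list of its own where there are three numbers: the shift along the tool's x, y, z in units of 60 mm (1.0 is 60 mm), then the turn about the tool's z in rad. In form: [[[x, y, z], spin], ...]. A call has 1 to 10 rows; each row is the pose to reach, as a shift and turn from the pose commanded when the call began, along the tool's axes at that moment; what a row does not reach only later rows make up. A row lasts 1/8 s, in which the tool goes at most 62.5 mm and 10.7 degrees, less where a joint would pass 70% of its speed; a pose out of reach is approached as far as the arm can. A call with a gripper value outside its range is refused whole. "hand" is the closure in counts, from 0 (fully open) to 255 (shut), set as the call begins (left out, the last holds). The fingers move at their own pace and stop on an object; "squeeze" is the grip in N (left out, the last holds). Time passes only in rows, so rows that repeat a pose let the fingers close. It gives the time, the measured TCP pose, the force, the opening and the grip force at its end, in the units of the state.
- robot.observe(): the state, without advancing time (a new reading comes with each control period).
- robot.read_camera(name): name is "scene" or "top" or "wrist"; returns a dict with "pixels" (480x640x3 uint8, red, green, blue), "intrinsics" (3x3 intrinsics, pixels), "k1" (the pictures are not rectified: a ray, as slopes to the right and down, at radius r is drawn at 1 + k1 r^2 times it, then the intrinsics apply), "xyz" and "rotation" of the camera in the world; the wrist camera has in their place "T_tool_cam" (4x4, takes a point from camera to tool coordinates, whose origin is the TCP and whose axes are the flange's). Camera axes: x right, y up, looking along -z (the intrinsics and any distortion apply to the point x, -y, -z); pixel columns grow to the right and rows downward; lengths in m; the calibration is good to about 2 mm. A picture is of the moment at which its call begins: read the wrist's pose just before it. There is no depth.
- robot.hand_in(): hands the job in; it is judged then, once.
The state is a dict: "time": time; "qpos": joint angles; "qvel": joint speeds; "joint_efforts": joint torques, N m; "tool_pos": TCP position; "tool_rot": TCP orientation; "contact_force": force on the tool from outside, world axes, zero at the start; "torque": the same for the moment, N m; "opening": finger opening in m; "grip_force": force on a finger pad.
Only numpy, scipy, OpenCV 4.12 (cv2) and the standard library are available. Lean on these libraries where they do the work, as an engineer would, in place of code of your own. Each camera call takes 0.05 s, during which the arm holds its last target. There are 200 camera calls.

TASK

Two washed wooden boards stand on edge on the serving tray. Push the wider one over, towards the tray's raised ledge, so that it lies flat on the tray, and then push it along the tray until its leading edge sits flush against the ledge, ready for plating. Only push it, never lift or carry it; leave the narrower board standing and do not disturb anything else.

Things in the scene. Friction and masses are not known exactly. Their poses are not given: they have to be found in the camera images.
- tray: Fixed wooden serving tray, 320 mm (its x) by 380 mm (its y), its upper surface flat and 20 mm above the counter. Origin on the counter under its centre, x towards the ledge, y along the ledge, z up. The one ledge is a straight bar across the whole +x end, 15 mm thick, rising 25 mm above the tray surface, with its inner face at x = +145 mm; the other three sides have no rim.
- wide_board: The wider loose wooden board, a plain slab 24 mm thick (its x), 140 mm wide (its y), 130 mm high (its z), about 0.3 kg. It starts standing free on its 24 mm by 140 mm edge on the tray, in the left or right half of it, roughly square to the ledge and facing it, x pointing roughly to the ledge; it tips over beyond about 10 degrees. Origin at the centre of the edge that it stands on at the start. Once tipped correctly its z points to the ledge and its x points down.
- wide_top (a point): Centre of the wide board's other 140 mm edge, the one uppermost at the start (130 mm along the board's z); this is the edge that comes to rest against the ledge.
- wide_center (a point): Centre of the wide board, 65 mm along its z.
- narrow_board: The narrower loose wooden board: same wood, 24 mm thick (x), 80 mm wide (y), 130 mm high (z), standing on edge in the other half of the tray, which must stay standing. Origin at the centre of its lower edge.
- ramekin: Small white bowl, 70 mm across, 45 mm high, standing loose on the tray between the narrow board and the ledge. Origin under its centre.
- honey_jar: Glass jar 56 mm across, 75 mm high, on the counter beside the tray (+y side). Origin under its centre.
- pepper_mill: Dark wooden pepper mill, 52 mm across, 148 mm high, on the counter beside the tray (-y side). Origin under its centre.
- cheese: Block of cheese 90 x 50 x 45 mm high on the counter beside the tray (+y side). Origin under its centre.
- steel_bowl: Small empty steel bowl 84 mm across, 50 mm high, on the counter beside the tray (-y side). Origin under its centre.
- spatula: Spatula 200 mm long lying on the counter beyond the tray's ledge. Its origin lies within its length, on the counter.

How it is judged:
By the outcome, as a careful person would: the job done as asked, in the order asked, and still so for the second after the job is handed in, with the robot touching nothing.
It also fails if it takes over 45 s, if anything falls off the work surface, if the arm or the gripper's body presses on something with over 40 N, if the wrist force passes 120 N, or if a joint passes its speed limit or range.

## Working session

There is one attempt and no reset: what is moved stays moved. The work goes in short steps, Python scripts to look and compute and a tool call to move; the robot and the scene stay as the last step left them, time stands still between calls to the robot, and variables do not carry over. Pictures are saved under pics/ and viewed, at most 10 in all, crops included, and the job is handed in when it is done.

Besides the shell and the picture viewer there is one more tool, called after "Call:" in YAML: its name, and indented under it one key for each argument. step_arm: Moves the arm, as the interface text tells. Its arguments: {"type":"object","properties":{"motion":{"type":"array"},"hand":{"type":"number"},"squeeze":{"type":"number"}},"required":["motion"]}

```bash
mkdir -p pics; cat > h.py <<'E'
import numpy as np, cv2
from cell import robot
def ray(c,u,v):
    K=np.array(c["intrinsics"]);k=c["k1"]
    d=np.array([(u-K[0,2])/K[0,0],(v-K[1,2])/K[1,1]]);s=d.copy()
    for _ in range(20): s=d/(1+k*(s@s))
    return np.array(c["xyz"]),np.array(c["rotation"])@np.array([s[0],-s[1],-1.])
def onz(c,u,v,z):
    o,d=ray(c,u,v); return o+d*(z-o[2])/d[2]
def proj(c,p):
    K=np.array(c["intrinsics"]);q=np.array(c["rotation"]).T@(np.array(p)-np.array(c["xyz"]))
    s=np.array([q[0],-q[1]])/-q[2]; s=s*(1+c["k1"]*(s@s))
    return np.array([K[0,0]*s[0]+K[0,2],K[1,1]*s[1]+K[1,2]])
E
python3 - <<'E'
from h import *
s=robot.observe(); print(s["time"],s["tool_pos"],s["tool_rot"],s["opening"],robot.tip_extent)
for n in("top","scene"):
    c=robot.read_camera(n); cv2.imwrite(f"pics/{n}0.png",c["pixels"][...,::-1]); print(n,c["intrinsics"],c["k1"],c["xyz"],c["rotation"])
E
```

```text
0.0 [ 0.20812707 -0.48151184  0.20625217] [-3.14008315e+00 -2.37298348e-04  4.07807707e-01] 0.09175892306782422 0.017
top [[466.01920129   0.         318.79857432]
 [  0.         466.01920129 232.72848241]
 [  0.           0.           1.        ]] -0.12018277987234748 [0.55314266 0.04852944 1.00708303] [ 0.04510246 -0.0158151  -1.60019759]
scene [[453.8769793    0.         319.79365767]
 [  0.         453.8769793  244.22940535]
 [  0.           0.           1.        ]] 0.038356082011152814 [ 1.18410248 -0.10512839  0.67287749] [0.82657601 0.00765925 1.3532193 ]
```

View pics/top0.png

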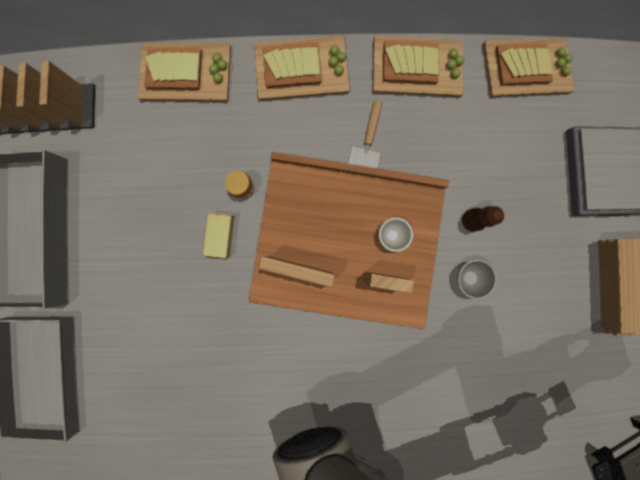

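View pics/scene0.png

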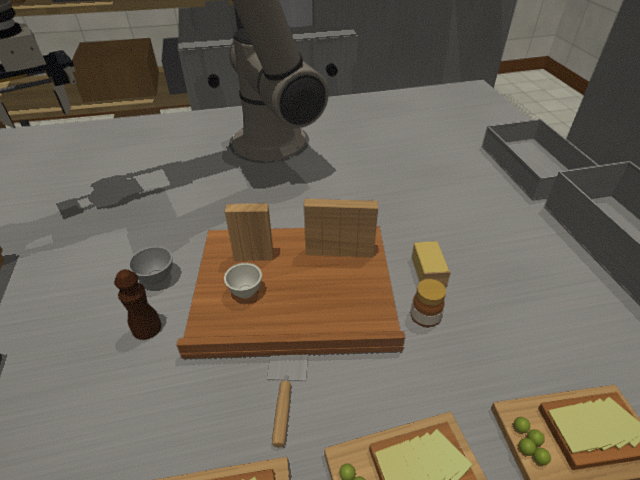

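The top view shows the wide board's upper edge at about (262,264)–(333,280), the narrow board at about (392,284), the ramekin at (396,235), and the ledge running (272,157)–(447,184). The scene view agrees: the wide board stands in the +y half and its path to the ledge is clear.

```bash
python3 - <<'E'
s=open('h.py').read()
s=s.replace('def ray','from scipy.spatial.transform import Rotation as R_\ndef cam(n):\n    c=robot.read_camera(n); c["rotation"]=R_.from_euler("xyz",c["rotation"]).as_matrix(); return c\ndef ray',1)
open('h.py','w').write(s)
E
python3 - <<'E'
from h import *
c=cam("top"); im=np.ascontiguousarray(c["pixels"][...,::-1]); hsv=cv2.cvtColor(im,cv2.COLOR_BGR2HSV)
for p in [(300,271),(390,282),(300,220),(350,300),(360,170),(262,265),(300,262),(330,283)]: print(p,hsv[p[1],p[0]])
big=cv2.resize(im[140:340,240:460],None,fx=3.6,fy=3,interpolation=cv2.INTER_CUBIC)
big=cv2.resize(im[145:335,240:460],None,fx=3,fy=3,interpolation=cv2.INTER_CUBIC)
cv2.imwrite("pics/crop.png",big)
# tray corners
for n,(u,v),z in [("near+y",(250,301),.02),("near-y",(425,327),.02),("ledge+y",(272,153),.045),("ledge-y",(447,181),.045)]: print(n,onz(c,u,v,z).round(4))
E
```

```text
(300, 271) [ 16 111 168]
(390, 282) [ 17 111 165]
(300, 220) [ 13 141 141]
(350, 300) [ 13 147 144]
(360, 170) [ 13 145 135]
(262, 265) [ 16 110 170]
(300, 262) [ 12 147 134]
(330, 283) [ 16 109 171]
near+y [0.4571 0.1812 0.02  ]
near-y [ 0.3895 -0.1889  0.02  ]
ledge+y [0.7656 0.1249 0.045 ]
ledge-y [ 0.6975 -0.2415  0.045 ]
```

View pics/crop.png

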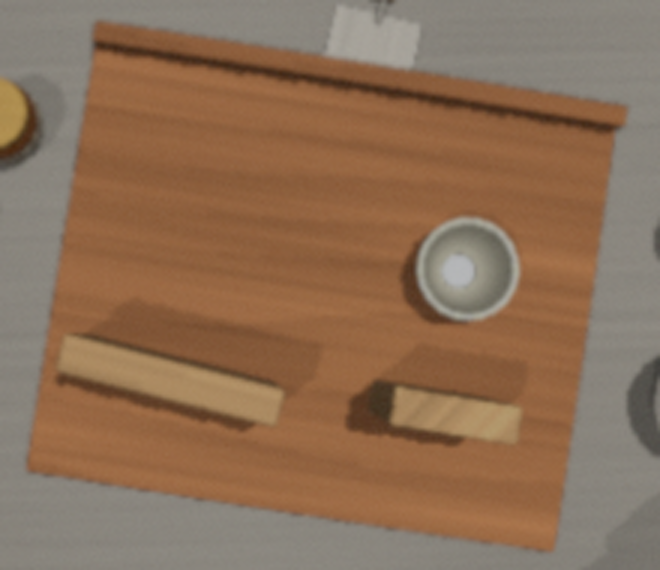

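The crop shows both tops clearly: wide board corners at crop (62,337)–(283,425), narrow at (392,385)–(520,442). Both are lighter and less saturated than the tray, so I can mask them.

```bash
cat >> h.py <<'E'
def tray(c):
    P=np.array([onz(c,u,v,z)[:2] for (u,v),z in [((250,301),.02),((425,327),.02),((272,153),.045),((447,181),.045)]])
    Q=np.array([[-.16,.19],[-.16,-.19],[.16,.19],[.16,-.19]])
    a=P-P.mean(0); th=np.arctan2((Q[:,0]*a[:,1]-Q[:,1]*a[:,0]).sum(),(Q*a).sum())
    return P.mean(0),th
def boards(c,z,lo=(14,85,140),hi=(22,125,215)):
    im=np.ascontiguousarray(c["pixels"][...,::-1]); m=cv2.inRange(cv2.cvtColor(im,cv2.COLOR_BGR2HSV),lo,hi)
    w=np.zeros_like(m); w[145:335,245:450]=255; m=cv2.morphologyEx(m&w,cv2.MORPH_OPEN,np.ones((3,3),np.uint8))
    out=[]
    for k in cv2.findContours(m,cv2.RETR_EXTERNAL,cv2.CHAIN_APPROX_NONE)[0]:
        if cv2.contourArea(k)<200: continue
        X=np.array([onz(c,u,v,z)[:2] for u,v in k[:,0]],np.float32)
        r=cv2.minAreaRect(X); b=cv2.boxPoints(r); out.append((cv2.contourArea(k),r,b))
    return out
E
python3 - <<'E'
from h import *
c=cam("top"); t,th=tray(c); print("tray",t,th)
Rm=np.array([[np.cos(th),-np.sin(th)],[np.sin(th),np.cos(th)]])
for a,r,b in boards(c,.15):
    print(a,r); print("world",b.round(4).tolist()); print("tray",((b-t)@Rm).round(4).tolist(),((np.array(r[0])-t)@Rm).round(4))
# ramekin
print("ramekin tray",(onz(c,396,235,.045+.02)[:2]-t)@Rm)
E
```

```text
tray [ 0.57742793 -0.03109677] -0.17906495646683837
470.5 ((0.4941941797733307, -0.09838122129440308), (0.07858899235725403, 0.023488495498895645), 79.17536163330078)
world [[0.47530001401901245, -0.1348000019788742], [0.4982999861240387, -0.13920000195503235], [0.5131000280380249, -0.06199999898672104], [0.49000000953674316, -0.0575999990105629]]
tray [[-0.0821, -0.1202], [-0.0586, -0.1204], [-0.0578, -0.0419], [-0.0813, -0.0416]] [-0.0699 -0.081 ]
839.0 ((0.5218448638916016, 0.0774456262588501), (0.13903145492076874, 0.022680101916193962), 74.01258850097656)
world [[0.4918000102043152, 0.013700000010430813], [0.5135999917984009, 0.007499999832361937], [0.5519000291824341, 0.14110000431537628], [0.5300999879837036, 0.14740000665187836]]
tray [[-0.0922, 0.0289], [-0.0697, 0.0266], [-0.0558, 0.1649], [-0.0784, 0.1672]] [-0.074   0.0969]
ramekin tray [ 0.02516    -0.09044683]
```

Measured sizes match those given (139×23 mm and 79×23 mm), and the tray span is consistent. The wide board's yaw is −16.0° against −10.3° for the tray. I'll move behind it with the fingers spread across its width, going over the robot side.

Call:
step_arm:
  motion:
    - [[0.4,-0.35,0],0.07]
    - [[0.9,-0.8,0],0.14]
    - [[1.5,-1.35,0],0.21]
    - [[2.2,-2.0,0],0.28]
    - [[2.9,-2.65,0],0.36]
    - [[3.7,-3.35,0],0.44]
    - [[4.5,-4.1,0],0.52]
    - [[5.3,-4.8,0],0.6]
    - [[6.1,-5.5,0],0.69]
    - [[6.6,-6.0,0],0.69]
  hand: 35

```text
time: 1.45
tool_pos: [0.4296, 0.0079, 0.207]
tool_rot: [-3.142, -0.001, -0.282]
contact_force: [-0.5, -0.6, -0.2]
opening: 0.0792
grip_force: 0.0
```

Call:
step_arm:
  motion:
    - [[0.1,-0.4,0],0]
    - [[0.2,-0.9,0],0]
    - [[0.24,-1.4,0],0]
    - [[0.24,-1.58,0],0]
    - [[0.24,-1.58,0.4],0]
    - [[0.24,-1.58,0.85],0]
    - [[0.24,-1.58,1.15],0]
    - [[0.24,-1.58,1.15],0]

```text
time: 2.45
tool_pos: [0.4681, 0.092, 0.1369]
tool_rot: [3.14, 0.003, -0.283]
contact_force: [-0.4, -0.1, 0.4]
opening: 0.0791
grip_force: 0.0
```

```bash
python3 - <<'E'
from h import *
s=robot.observe(); print(s["time"],s["tool_pos"],s["tool_rot"],s["contact_force"])
c=cam("scene"); cv2.imwrite("pics/s1.png",c["pixels"][...,::-1])
E
```

```text
2.45 [0.46805758 0.09203524 0.13686207] [ 3.14028568e+00  2.98703775e-03 -2.82657437e-01] [-0.37995323 -0.11209114  0.39830076]
```

View pics/s1.png

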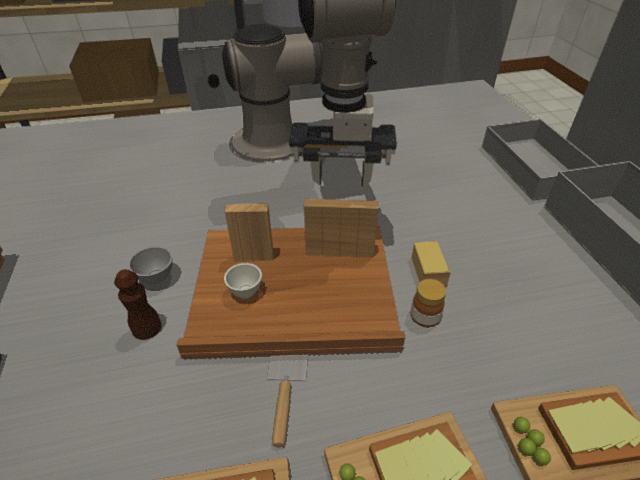

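The gripper is behind the wide board, fingers at about (320,180) and (372,180), centred on the board top at (305–377,205). Next is a gentle push high on the board.

Call:
step_arm:
  motion:
    - [[0.15,0,0],0]
    - [[0.3,0,0],0]
    - [[0.4,0,0],0]
    - [[0.5,0,0],0]
    - [[0.6,0,0],0]
    - [[0.7,0,0],0]
    - [[0.8,0,0],0]
    - [[0.9,0,0],0]
    - [[1.0,0,0],0]
    - [[1.0,0,0],0]

```text
time: 3.75
tool_pos: [0.5272, 0.0758, 0.1378]
tool_rot: [3.142, -0.0, -0.282]
contact_force: [-0.8, -0.3, 0.4]
opening: 0.079
grip_force: 0.0
```

```bash
python3 - <<'E'
from h import *
c=cam("scene"); cv2.imwrite("pics/s2.png",c["pixels"][...,::-1])
E
```

```text
(no output)
```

View pics/s2.png

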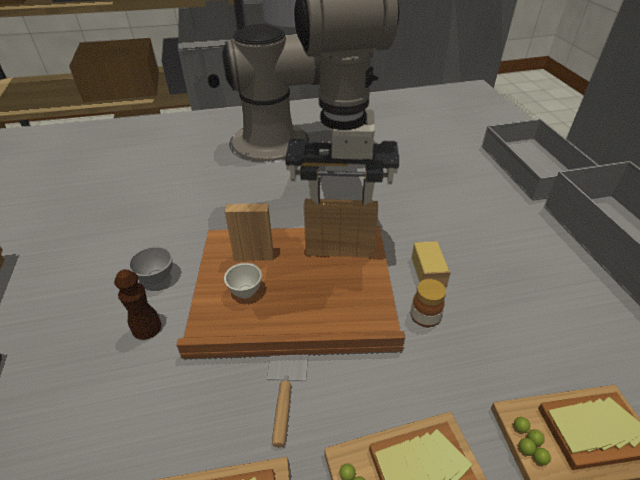

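The board leans slightly (its front face is darker, its base still at y≈257) and the fingers rest on its back near y≈195. I'll keep pushing.

Call:
step_arm:
  motion:
    - [[0.1,0,0],0]
    - [[0.2,0,0],0]
    - [[0.3,0,0],0]
    - [[0.4,0,0],0]
    - [[0.5,0,0],0]
    - [[0.5,0,0],0]
    - [[0.5,0,0],0]
    - [[0.5,0,0],0]

```text
time: 4.8
tool_pos: [0.5555, 0.0676, 0.1379]
tool_rot: [3.141, 0.0, -0.282]
contact_force: [0.6, -0.3, 0.6]
opening: 0.0793
grip_force: 0.0
```

```bash
python3 - <<'E'
from h import *
c=cam("scene"); cv2.imwrite("pics/s3.png",c["pixels"][...,::-1])
E
```

```text
(no output)
```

View pics/s3.png

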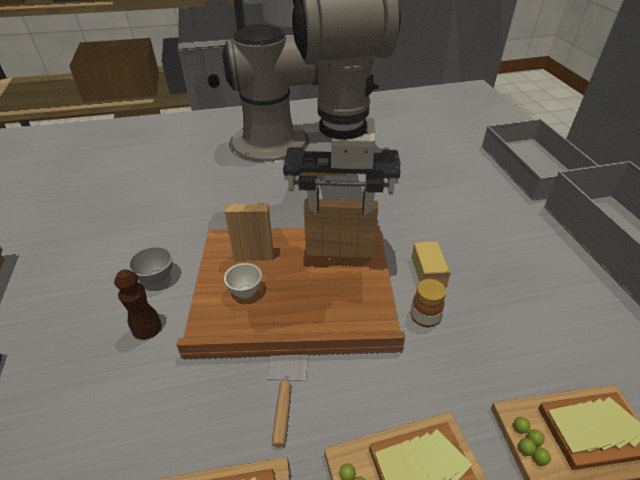

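The result is ambiguous: the base moved from y≈257 to 264 and the fingertips appear to overlap the board's top. I'll zoom in.

```bash
python3 - <<'E'
import cv2,numpy as np
from h import *
a=[cv2.resize(cv2.imread(f"pics/{n}.png")[140:280,280:400],None,fx=3.2,fy=4,interpolation=cv2.INTER_CUBIC) for n in("s2","s3")]
cv2.imwrite("pics/z.png",np.hstack(a))
E
```

```text
(no output)
```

View pics/z.png

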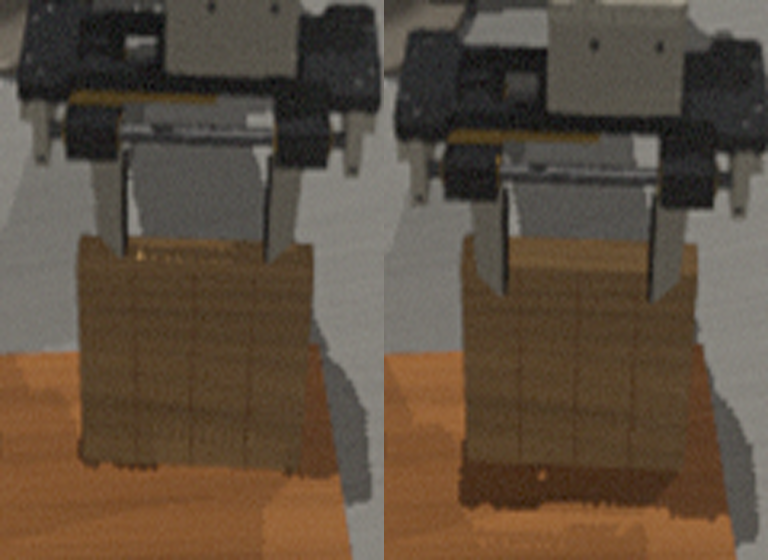

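```bash
python3 - <<'E'
from h import *
s=robot.observe(); p=np.array(s["tool_pos"]); R=R_.from_euler("xyz",s["tool_rot"]).as_matrix(); print(p,s["contact_force"])
c=cam("scene"); t=cam("top")
for y in(-.04,.04):
    q=p+R@np.array([0,y,.017]); print("tip",q.round(3),proj(c,q).round(1),proj(t,q).round(1))
# original board corners as seen in scene view
b=np.array([.5218,.0774]);d=np.array([.961,-.275]);n=np.array([.275,.961])
for z in(.02,.15):
  for x in(-.012,.012):
    for y in(-.07,.07):
        q=np.r_[b+x*d+y*n,z]; print("board",(x,y,z),proj(c,q).round(1))
im=lambda c:np.ascontiguousarray(c["pixels"][...,::-1])
A=cv2.resize(im(t)[200:330,230:430],(800,520)); cv2.imwrite("pics/t4.png",A)
E
```

```text
[0.55549657 0.06758401 0.13792202] [0.02704252 0.71240588 0.80256966]
tip [0.567 0.106 0.121] [360.9 226.3] [281.  247.5]
tip [0.544 0.029 0.121] [318.3 224.7] [321.7 258.1]
board (-0.012, -0.07, 0.02) [306.1 246.4]
board (-0.012, 0.07, 0.02) [372.7 248.8]
board (0.012, -0.07, 0.02) [305.2 254.3]
board (0.012, 0.07, 0.02) [372.9 256.8]
board (-0.012, -0.07, 0.15) [304.2 196.8]
board (-0.012, 0.07, 0.15) [377.5 199. ]
board (0.012, -0.07, 0.15) [303.1 204.5]
board (0.012, 0.07, 0.15) [378.  206.8]
```

View pics/t4.png

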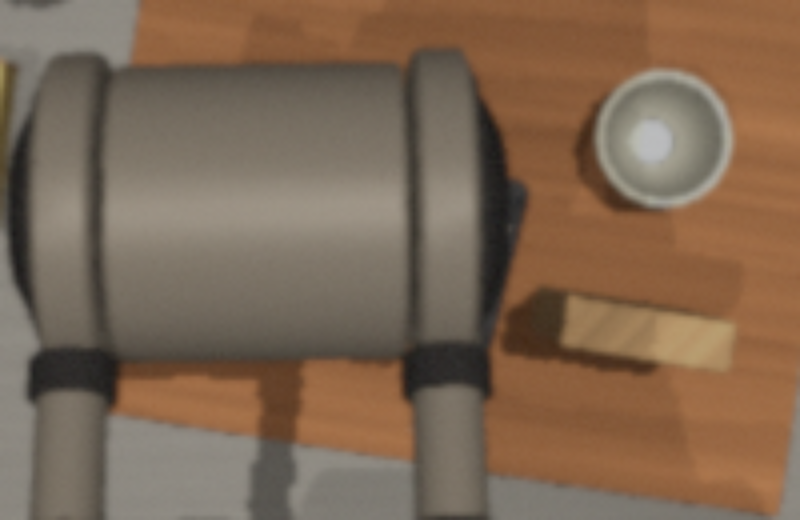

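Finding: the board has not moved. It still sits where first measured, the contact force is zero, and the tips show at row 214 where I predicted 225. So the fingers passed over the top edge, and the tips are higher than the state implies. I'll back off behind the board and measure the tip height.

Call:
step_arm:
  motion:
    - [[0,0,-0.3],0]
    - [[0,0,-0.6],0]
    - [[-0.5,0,-0.6],0]
    - [[-1.0,0,-0.6],0]
    - [[-1.5,0,-0.6],0]
    - [[-1.6,0,-0.6],0]
    - [[-1.6,0,-0.6],0]

```text
time: 5.82
tool_pos: [0.464, 0.0943, 0.1743]
tool_rot: [-3.141, -0.001, -0.282]
contact_force: [0.6, 0.8, -0.1]
opening: 0.0792
grip_force: 0.0
```

```bash
python3 - <<'E'
from h import *
s=robot.observe(); p=np.array(s["tool_pos"]); R=R_.from_euler("xyz",s["tool_rot"]).as_matrix(); print(p,s["tool_rot"],s["qpos"])
c=cam("scene")
for y in(-.05,.05):
  for z in (-.03,0,.017): print(y,z,proj(c,p+R@np.array([0,y,z])).round(1))
A=cv2.imread("pics/s0.png") if False else cv2.imread("pics/scene0.png").astype(int)
B=c["pixels"][...,::-1].astype(int)
print("board diff", np.abs(A-B)[200:262,300:382].max(2).mean(1).round(0).astype(int).tolist())
# gripper mask vs. initial view: lowest changed dark/edge rows per column
g=cv2.cvtColor(c["pixels"],cv2.COLOR_RGB2GRAY)
for col in (314,316,318,320,322,364,366,368,370,372,374): print(col,g[150:210:2,col].tolist())
w=robot.read_camera("wrist"); print(w["T_tool_cam"]); cv2.imwrite("pics/both.png",np.hstack([cv2.resize(B[120:280,280:400].astype(np.uint8),(360,480)),cv2.resize(w["pixels"][...,::-1],(440,480))]))
b=[(a,r) for a,r,_ in boards(cam("top"),.15)]; print(b)
E
```

```text
[0.46403864 0.09428485 0.17427244] [-3.14136031e+00 -1.27952107e-03 -2.81915661e-01] [ 3.85333392e-02  2.78853156e-01  1.71239713e+00 -2.00051230e-04
  1.14905480e+00  1.89132695e+00]
-0.05 -0.03 [368.6 160.5]
-0.05 0 [367.6 173.8]
-0.05 0.017 [367.1 181.1]
0.05 -0.03 [316.1 159. ]
0.05 0 [316.3 172.3]
0.05 0.017 [316.4 179.5]
board diff [17, 16, 16, 16, 18, 18, 14, 9, 7, 7, 8, 7, 7, 7, 8, 7, 8, 7, 8, 8, 7, 7, 8, 8, 8, 8, 8, 8, 9, 8, 8, 8, 8, 8, 10, 9, 8, 5, 5, 5, 6, 6, 6, 6, 6, 6, 6, 6, 6, 5, 5, 5, 5, 5, 5, 5, 5, 5, 4, 5, 4, 5]
314 [76, 81, 83, 80, 76, 80, 82, 118, 117, 115, 117, 112, 117, 116, 131, 129, 129, 125, 128, 122, 113, 112, 108, 113, 126, 118, 116, 127, 103, 72]
316 [82, 79, 84, 79, 83, 83, 78, 88, 115, 118, 118, 119, 124, 130, 133, 128, 129, 130, 130, 131, 126, 132, 130, 129, 126, 117, 116, 127, 104, 68]
318 [79, 79, 83, 77, 78, 80, 82, 75, 94, 120, 128, 130, 130, 131, 133, 133, 127, 129, 129, 130, 130, 127, 130, 133, 128, 113, 116, 124, 104, 73]
320 [52, 47, 47, 54, 51, 48, 50, 56, 59, 89, 115, 131, 134, 134, 129, 131, 131, 103, 113, 134, 130, 134, 128, 129, 126, 118, 11
[... 798 characters left out ...]
 77, 82, 84, 82, 81, 83, 117, 119, 119, 98]
374 [79, 119, 116, 126, 125, 130, 131, 129, 128, 129, 124, 127, 128, 130, 130, 128, 128, 126, 126, 124, 117, 107, 81, 80, 81, 94, 117, 114, 117, 106]
[[-1.28353506e-04  9.67990917e-01  2.50985194e-01  6.70846307e-02]
 [ 9.99999610e-01 -9.51145492e-05  8.78232980e-04  2.22239125e-04]
 [ 8.73993892e-04  2.50985209e-01 -9.67990527e-01 -1.77742754e-01]
 [ 0.00000000e+00  0.00000000e+00  0.00000000e+00  1.00000000e+00]]
[(464.5, ((0.49406078457832336, -0.09851138293743134), (0.07829198986291885, 0.023595936596393585), 79.2598648071289)), (788.0, ((0.5222373008728027, 0.07732149213552475), (0.13908913731575012, 0.021472768858075142), 73.66525268554688))]
```

View pics/both.png

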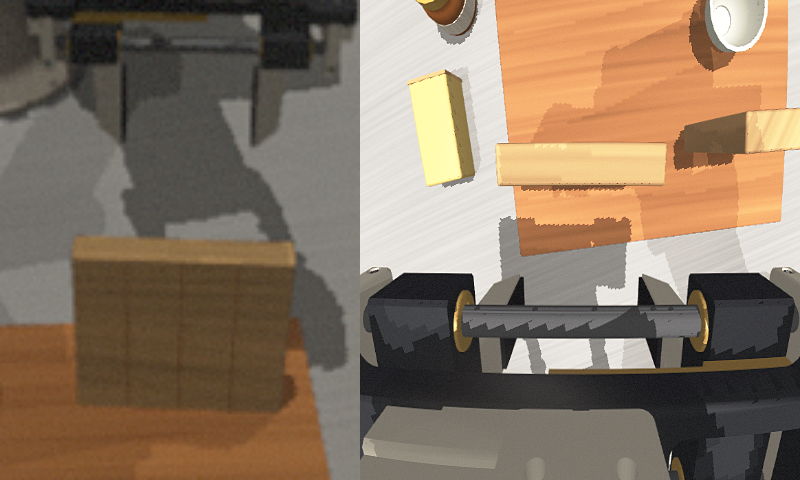

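The scene crop shows the board still standing, with the fingertips at about (321,168) and (363,168), roughly 12 px above prediction. The wrist view shows the tips at u≈236 and 407, v≈277. I'll triangulate the tips from the wrist view using the known 79 mm opening.

```bash
python3 - <<'E'
from h import *
w=robot.read_camera("wrist"); T=np.array(w["T_tool_cam"]); K=np.array(w["intrinsics"]); print(K[0],K[1],w["k1"])
c={"intrinsics":K,"k1":w["k1"],"xyz":T[:3,3],"rotation":T[:3,:3]}
for (u,v) in [(236,277),(407,277)]:
    o,d=ray(c,u,v); k=.0396/abs(d[1]-0); print("tip from wrist, tool frame",(o+d*k).round(4))
s=robot.observe(); p=np.array(s["tool_pos"]); R=R_.from_euler("xyz",s["tool_rot"]).as_matrix()
sc=cam("scene")
for (u,v) in [(320.7,167.7),(363.5,168.5)]:
    o,d=ray(sc,u,v); o=R.T@(o-p); d=R.T@d
    for x in(-.01,0,.01): print("scene ray at tool x",x,(o+d*(x-o[0])/d[0]).round(4))
# what does the wrist picture say about the board's top edge centre?
g=cv2.cvtColor(w["pixels"],cv2.COLOR_RGB2HSV)
for (u,v) in [(199,143),(446,143),(199,185),(446,185)]:
    o,d=ray(c,u,v); O=p+R@o; D=R@d; print("board px",(u,v),(O+D*(.15-O[2])/D[2]).round(4))
E
```

```text
[355.59866294   0.         321.12937914] [  0.         355.59866294 242.24006543] -0.07245490299580205
tip from wrist, tool frame [ 0.0103 -0.0394 -0.0231]
tip from wrist, tool frame [ 0.0104  0.0398 -0.0232]
scene ray at tool x -0.01 [-0.01    0.0418 -0.005 ]
scene ray at tool x 0 [ 0.      0.0411 -0.0115]
scene ray at tool x 0.01 [ 0.01    0.0404 -0.018 ]
scene ray at tool x -0.01 [-0.01  -0.042 -0.006]
scene ray at tool x 0 [ 0.     -0.0415 -0.0125]
scene ray at tool x 0.01 [ 0.01   -0.0411 -0.019 ]
board px (199, 143) [0.5519 0.1389 0.15  ]
board px (446, 143) [0.5137 0.0076 0.15  ]
board px (199, 185) [0.5301 0.1471 0.15  ]
board px (446, 185) [0.491  0.0124 0.15  ]
```

Both cameras agree that the fingertips' leading corners are about 20 mm *behind* the reported TCP (tool x +10 mm), not 17 mm ahead of it. The cameras also agree on the board's position. I'll trust the images: real tip z ≈ TCP z + 0.02. I'll lower so the tips are at about 0.12 and push again, checking the force.

Call:
step_arm:
  motion:
    - [[0,0,0.4],0]
    - [[0,0,0.8],0]
    - [[0,0,1.2],0]
    - [[0.2,0,1.2],0]
    - [[0.4,0,1.2],0]
    - [[0.5,0,1.2],0]
    - [[0.6,0,1.2],0]
    - [[0.7,0,1.2],0]
    - [[0.75,0,1.2],0]
    - [[0.8,0,1.2],0]

```text
time: 7.32
tool_pos: [0.5096, 0.0809, 0.1019]
tool_rot: [3.141, 0.0, -0.282]
contact_force: [0.2, -0.0, 1.4]
opening: 0.0792
grip_force: 0.1
```

```bash
python3 - <<'E'
from h import *
s=robot.observe(); p=np.array(s["tool_pos"]); R=R_.from_euler("xyz",s["tool_rot"]).as_matrix(); print(p)
w=robot.read_camera("wrist"); T=np.array(w["T_tool_cam"])
c={"intrinsics":w["intrinsics"],"k1":w["k1"],"xyz":p+R@T[:3,3],"rotation":R@T[:3,:3]}
hsv=cv2.cvtColor(w["pixels"],cv2.COLOR_RGB2HSV)
for u in(240,322,400): print(u,[tuple(int(k) for k in x) for x in hsv[60:270:10,u]])
print("upright board top front/back rows", [proj(c,np.r_[np.array([.522,.0773])+x*np.array([.961,-.275]),.15]).round(0) for x in(.012,-.012)])
cv2.imwrite("pics/w5.png",w["pixels"][...,::-1])
E
```

```text
[0.50960505 0.08090124 0.10193894]
240 [(14, 137, 244), (13, 145, 238), (14, 142, 242), (13, 141, 240), (14, 139, 247), (14, 140, 242), (14, 139, 245), (14, 141, 242), (15, 138, 249), (16, 129, 251), (15, 132, 251), (16, 138, 250), (14, 141, 246), (13, 141, 237), (12, 149, 224), (14, 131, 142), (15, 118, 127), (15, 112, 121), (21, 95, 251), (18, 108, 246), (20, 102, 249)]
322 [(13, 146, 233), (15, 142, 243), (13, 144, 238), (14, 143, 244), (14, 145, 243), (14, 138, 242), (12, 148, 229), (13, 149, 229), (14, 145, 239), (13, 142, 236), (13, 142, 237), (13, 146, 230), (11, 148, 221), (13, 148, 225), (12, 145, 230), (14, 134, 129), (16, 125, 114), (13, 132, 170), (21, 94, 251), (20, 104, 248), (20, 105, 249)]
400 [(12, 149, 226), (12, 143, 224), (12, 150, 220), (12, 148, 216), (13, 144, 226), (12, 150, 219), (13, 142, 237), (13, 145, 230), (14, 142, 237), (14, 145, 240), (12, 150, 223), (12, 146, 222), (13, 148, 232), (13, 147, 232), (12, 143, 233), (16, 100, 117), (15, 122, 125), (15, 129, 125), (22, 94, 252), (21, 98, 250), (21, 100, 249)]
upright board top front/back rows [array([321., 264.]), array([321., 321.])]
```

The board's top edge now shows at row ~237, against 264 for an upright board, so it is leaning. I'll continue.

Call:
step_arm:
  motion:
    - [[0.08,0,0],0]
    - [[0.16,0,0],0]
    - [[0.24,0,0],0]
    - [[0.32,0,0],0]
    - [[0.4,0,0],0]
    - [[0.45,0,0],0]
    - [[0.45,0,0],0]
    - [[0.45,0,0],0]
    - [[0.45,0,0],0]

```text
time: 8.5
tool_pos: [0.5354, 0.0734, 0.1019]
tool_rot: [3.142, 0.0, -0.282]
contact_force: [-0.1, 0.3, 0.7]
opening: 0.079
grip_force: 0.0
```

```bash
cat >> h.py <<'E'
def wcam():
    s=robot.observe(); p=np.array(s["tool_pos"]); R=R_.from_euler("xyz",s["tool_rot"]).as_matrix()
    w=robot.read_camera("wrist"); T=np.array(w["T_tool_cam"])
    w.update(xyz=p+R@T[:3,3],rotation=R@T[:3,:3]); return w
def light(w,rows=(0,250)):
    m=cv2.inRange(cv2.cvtColor(np.ascontiguousarray(w["pixels"]),cv2.COLOR_RGB2HSV),(15,70,200),(24,125,255))
    k=np.zeros_like(m);k[rows[0]:rows[1]]=255
    return cv2.morphologyEx(m&k,cv2.MORPH_OPEN,np.ones((5,5),np.uint8))
E
python3 - <<'E'
from h import *
w=wcam(); m=light(w)
for k in cv2.findContours(m,cv2.RETR_EXTERNAL,cv2.CHAIN_APPROX_NONE)[0]:
    if cv2.contourArea(k)<1500: continue
    print(cv2.contourArea(k),cv2.boundingRect(k))
    b=cv2.boxPoints(cv2.minAreaRect(k)); print(b.round(0).tolist(),[onz(w,u,v,.044)[:2].round(4).tolist() for u,v in b])
t=cam("top"); print([(a,r) for a,r,_ in boards(t,.044)])
E
```

```text
9017.0 (374, 47, 59, 183)
[[371.0, 228.0], [379.0, 46.0], [432.0, 48.0], [425.0, 230.0]] [[0.5416, 0.0364], [0.6507, 0.0031], [0.6408, -0.0285], [0.5299, 0.0015]]
8971.5 (209, 47, 60, 189)
[[208.0, 48.0], [262.0, 46.0], [270.0, 234.0], [217.0, 236.0]] [[0.6793, 0.1041], [0.6707, 0.0718], [0.5562, 0.1034], [0.565, 0.1396]]
19048.0 (264, 46, 113, 190)
[[264.0, 46.0], [376.0, 46.0], [376.0, 235.0], [264.0, 235.0]] [[0.6701, 0.0708], [0.651, 0.0049], [0.5356, 0.0344], [0.5569, 0.1078]]
[(452.0, ((0.4866522550582886, -0.11671939492225647), (0.08793047070503235, 0.026237230747938156), 79.5924301147461)), (2053.0, ((0.6192655563354492, 0.04970113933086395), (0.13921833038330078, 0.08613648265600204), 74.26795959472656))]
```

The board is lying flat: its leading corners at (0.679,0.104) and (0.641,−0.029) are 138 mm apart, as they should be. The leading edge is at tray x = +69 mm, so 76 mm remain, with a −5.9° skew. I'll back off, turn square to the tray and lower the fingers.

Call:
step_arm:
  motion:
    - [[-0.3,0.05,0],-0.03]
    - [[-0.6,0.12,0],-0.08]
    - [[-0.7,0.16,0],-0.1]
    - [[-0.7,0.16,0.4],-0.1]
    - [[-0.7,0.16,0.8],-0.1]
    - [[-0.7,0.16,1.1],-0.1]
    - [[-0.7,0.16,1.3],-0.1]
    - [[-0.7,0.16,1.4],-0.1]
    - [[-0.7,0.16,1.4],-0.1]

```text
time: 9.72
tool_pos: [0.4926, 0.0758, 0.0178]
tool_rot: [3.142, 0.0, -0.182]
contact_force: [0.3, 0.2, 0.1]
opening: 0.0791
grip_force: 0.0
```

```bash
python3 - <<'E'
from h import *
s=robot.observe();p=np.array(s["tool_pos"]);R=R_.from_euler("xyz",s["tool_rot"]).as_matrix()
w=wcam(); g=cv2.cvtColor(w["pixels"],cv2.COLOR_RGB2GRAY)
sc=cam("scene")
for z in(-.023,-.018): print([proj(sc,p+R@np.array([.01,y,z])).round(0) for y in(-.04,.04)])
print(s["joint_efforts"])
a=sc["pixels"][...,::-1][170:310,270:410]; b=w["pixels"][...,::-1]
cv2.imwrite("pics/f6.png",np.hstack([cv2.resize(a,(400,400),interpolation=cv2.INTER_CUBIC),cv2.resize(b,(400,400))]))
E
```

```text
[array([355., 238.]), array([316., 239.])]
[array([354., 240.]), array([316., 241.])]
[-3.34840443e-02 -4.43043745e+01 -1.62795693e+01  1.34278080e-02
 -1.63448341e-01  1.22099937e-03]
```

View pics/f6.png

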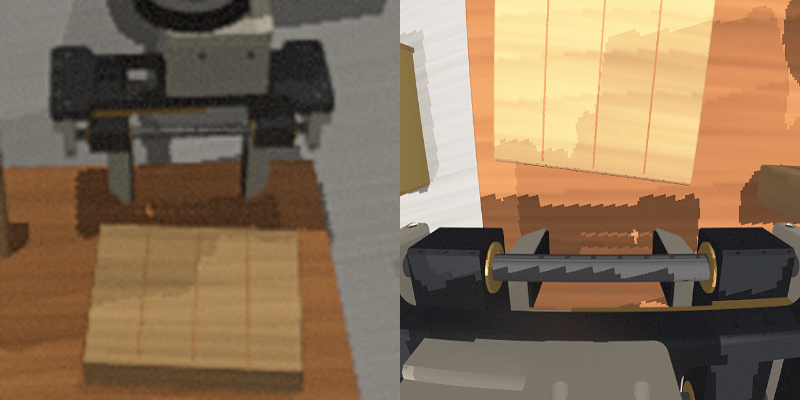

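The view shows the board flat with its trailing edge slightly skewed, the two tips just behind it and clear of the tray, and the narrow board well to the side. Tips are at about z 0.04. I'll lower 10 mm and push along the tray.

Call:
step_arm:
  motion:
    - [[0,0,0.15],0]
    - [[0.1,0,0.15],0]
    - [[0.25,0,0.15],0]
    - [[0.4,0,0.15],0]
    - [[0.5,0,0.15],0]
    - [[0.6,0,0.15],0]
    - [[0.7,0,0.15],0]
    - [[0.8,0,0.15],0]
    - [[0.9,0,0.15],0]
    - [[1.0,0,0.15],0]

```text
time: 11.08
tool_pos: [0.5519, 0.065, 0.0088]
tool_rot: [3.142, -0.0, -0.182]
contact_force: [-1.4, 0.3, -2.6]
opening: 0.0789
grip_force: 0.9
```

```bash
cat >> h.py <<'E'
def lead():
    t=cam("top"); o,th=tray(t); Rm=np.array([[np.cos(th),-np.sin(th)],[np.sin(th),np.cos(th)]])
    for a,r,b in boards(t,.044):
        if r[0][0]>.53 : print("top",a,np.round(r[1],4),round(r[2]-90-np.degrees(th),2),((b-o)@Rm).round(4).tolist())
    for a,r,b in boards(t,.15):
        if r[0][0]<.53 : print("narrow",np.round(r[0],4),np.round(r[1],4))
    w=wcam(); m=light(w,(0,200)); m=cv2.morphologyEx(m,cv2.MORPH_CLOSE,np.ones((15,15),np.uint8))
    k=max(cv2.findContours(m,cv2.RETR_EXTERNAL,cv2.CHAIN_APPROX_NONE)[0],key=cv2.contourArea)
    X=np.array([(onz(w,u,v,.044)[:2]-o)@Rm for u,v in k[:,0]],np.float32); r=cv2.minAreaRect(X); print("wrist",cv2.boundingRect(k),r[1],r[2],cv2.boxPoints(r).round(4).tolist())
E
python3 -c "
from h import *
lead()"
```

```text
top 2420.5 [0.1399 0.09  ] -0.21 [[0.008, 0.0253], [0.098, 0.025], [0.0985, 0.1648], [0.0085, 0.1652]]
narrow [ 0.494  -0.0985] [0.0783 0.0233]
wrist (122, 0, 371, 200) (0.13836969435214996, 0.07514619827270508) 89.55171966552734 [[0.006200000178068876, 0.026399999856948853], [0.08129999786615372, 0.025800000876188278], [0.08240000158548355, 0.16410000622272491], [0.007300000172108412, 0.1647000014781952]]
```

The board is square now (−0.2°), with the leading edge at +98 mm, so 47 mm remain. I'll push and slow down near contact.

Call:
step_arm:
  motion:
    - [[0.1,0,0],0]
    - [[0.2,0,0],0]
    - [[0.3,0,0],0]
    - [[0.4,0,0],0]
    - [[0.5,0,0],0]
    - [[0.58,0,0],0]
    - [[0.64,0,0],0]
    - [[0.68,0,0],0]
    - [[0.7,0,0],0]

```text
time: 12.3
tool_pos: [0.5928, 0.0573, 0.009]
tool_rot: [3.141, 0.0, -0.182]
contact_force: [-5.2, 0.8, 6.0]
opening: 0.079
grip_force: 2.8
```

```bash
python3 -c "
from h import *
lead()"
```

```text
top 1808.0 [0.1437 0.0672] 8.6 [[0.0912, 0.0207], [0.1576, 0.0307], [0.1362, 0.1728], [0.0697, 0.1628]]
narrow [ 0.494  -0.0985] [0.0783 0.0233]
wrist (122, 0, 371, 200) (0.13834160566329956, 0.07505454123020172) 89.5204849243164 [[0.04690000042319298, 0.026100000366568565], [0.12200000137090683, 0.025499999523162842], [0.12309999763965607, 0.16380000114440918], [0.04809999838471413, 0.16449999809265137]]
```

Call:
step_arm:
  motion:
    - [[0.03,0,0],0]
    - [[0.06,0,0],0]
    - [[0.09,0,0],0]
    - [[0.09,0,0],0]

```text
time: 12.9
tool_pos: [0.5984, 0.0564, 0.0089]
tool_rot: [3.142, -0.001, -0.182]
contact_force: [-3.1, 1.2, 1.8]
opening: 0.0797
grip_force: 1.8
```

Call:
step_arm:
  motion:
    - [[0.02,0,0],0]
    - [[0.04,0,0],0]
    - [[0.05,0,0],0]
    - [[0.05,0,0],0]

```text
time: 13.4
tool_pos: [0.5984, 0.0563, 0.0089]
tool_rot: [3.141, 0.005, -0.182]
contact_force: [-12.8, 2.3, 10.8]
opening: 0.0792
grip_force: 6.5
```

The tool has stopped moving and the force is rising, so the board is against the ledge. I'll seat it a little more firmly, then ease back.

Call:
step_arm:
  motion:
    - [[0.02,0,0],0]
    - [[0.04,0,0],0]
    - [[0.04,0,0],0]
    - [[0.04,0,0],0]

```text
time: 13.9
tool_pos: [0.5984, 0.0564, 0.0089]
tool_rot: [3.141, 0.01, -0.182]
contact_force: [-20.8, 3.2, 16.6]
opening: 0.0792
grip_force: 10.5
```

Call:
step_arm:
  motion:
    - [[-0.1,0,0],0]
    - [[-0.25,0,0],0]
    - [[-0.4,0,0],0]
    - [[-0.7,0,0],0]
    - [[-1.0,0,-0.3],0]
    - [[-1.2,0,-0.9],0]
    - [[-1.4,0,-1.7],0]
    - [[-1.6,0,-2.5],0]
    - [[-1.8,0,-3.2],0]

```text
time: 15.02
tool_pos: [0.4969, 0.0751, 0.2028]
tool_rot: [-3.141, -0.002, -0.182]
contact_force: [0.5, -0.5, 0.0]
opening: 0.0793
grip_force: 0.0
```

Call:
step_arm:
  motion:
    - [[-0.5,0.3,-0.3],0]
    - [[-1.0,0.9,-0.5],0]
    - [[-1.2,1.7,-0.5],0]
    - [[-1.4,2.5,-0.5],0]
    - [[-1.5,3.3,-0.5],0]
    - [[-1.6,4.1,-0.5],0]
    - [[-1.7,5.0,-0.5],0]
    - [[-1.7,5.0,-0.5],0]

```text
time: 16.02
tool_pos: [0.3415, -0.2045, 0.2308]
tool_rot: [3.14, -0.001, -0.188]
contact_force: [1.0, 0.7, -0.8]
opening: 0.0791
grip_force: 0.0
```

```bash
python3 - <<'E'
from h import *
t=cam("top"); o,th=tray(t); Rm=np.array([[np.cos(th),-np.sin(th)],[np.sin(th),np.cos(th)]])
print(np.degrees(th))
for z in(.044,.15):
  for a,r,b in boards(t,z): print(z,a,np.round(r[1],4),round(r[2]-90-np.degrees(th),2),((b-o)@Rm).round(4).tolist())
A=cv2.imread("pics/top0.png").astype(int); D=np.abs(A-t["pixels"][...,::-1].astype(int)).max(2)
for n,(u,v) in dict(ramekin=(396,235),jar=(238,184),mill=(482,217),cheese=(218,236),bowl=(477,279),spat=(368,140)).items(): print(n,D[v-18:v+18,u-18:u+18].mean().round(1))
s=cam("scene"); g=s["pixels"]
# gap check: predicted ledge inner top edge and board lead top edge in scene view
P=lambda x,y,z: proj(s,np.r_[o+Rm@np.array([x,y]),z]).round(1)
for y in(.04,.095,.15):
    q=P(.145,y,.045); u=int(q[0]); print(q,P(.145,y,.044),P(.016,y,.044)); print(g[int(q[1])-14:int(q[1])+10,u].tolist())
E
```

```text
-10.259666264243656
0.044 475.5 [0.0883 0.0267] -0.56 [[-0.0878, -0.1442], [-0.0611, -0.1445], [-0.0602, -0.0562], [-0.0869, -0.0559]]
0.044 4009.5 [0.1405 0.1287] -0.14 [[0.0165, 0.0247], [0.1452, 0.0244], [0.1455, 0.1649], [0.0169, 0.1652]]
0.15 475.5 [0.0786 0.0238] -0.56 [[-0.0823, -0.1202], [-0.0586, -0.1204], [-0.0578, -0.0419], [-0.0816, -0.0416]]
0.15 4009.5 [0.1251 0.1145] -0.14 [[0.0105, 0.0301], [0.125, 0.0298], [0.1253, 0.1549], [0.0108, 0.1552]]
ramekin 4.0
jar 4.0
mill 4.5
cheese 4.1
bowl 6.6
spat 4.0
[314.9 331.3] [314.9 331.6] [312.8 276. ]
[[161, 126, 82], [164, 131, 88], [162, 126, 84], [154, 119, 74], [155, 125, 79], [155, 123, 81], [156, 122, 77], [160, 126, 81], [159, 124, 80], [156, 124, 80], [150, 117, 73], [144, 113, 69], [153, 120, 79], [161, 127, 84], [159, 125, 81], [154, 121, 80], [125, 97, 64], [126, 82, 42], [125, 79, 45], [129, 86, 54], [134, 87, 47], [137, 89, 49], [138, 92, 55], [124, 77, 46]]
[347.4 330.1] [347.4 330.5] [341.7 275. ]
[[161, 127, 80], [161, 124, 77], [155, 117, 74], [153, 117, 75], [153, 114, 72], [150, 113, 67], [154, 118, 75], [152, 112, 69], [155, 116, 74], [151, 112, 67], [148, 109, 69], [145, 103, 59], [154, 111, 67], [159, 118, 74], [158, 119, 74], [151, 119, 79], [121, 87, 54], [132, 83, 45], [132, 88, 53], [131, 87, 49], [137, 92, 51], [136, 91, 51], [138, 89, 53], [119, 80, 43]]
[379.8 329. ] [379.8 329.3] [370.5 274.1]
[[162, 129, 82], [166, 132, 88], [157, 123, 76], [152, 119, 80], [152, 120, 75], [152, 120, 77], [154, 122, 79], [158, 126, 81], [155, 122, 78], [152, 118, 77], [150, 119, 79], [148, 116, 77], [157, 122, 82], [161, 130, 84], [162, 130, 86], [152, 122, 79], [114, 82, 49], [130, 84, 43], [123, 82, 46], [123, 83, 48], [131, 86, 49], [136, 91, 51], [140, 93, 57], [122, 78, 42]]
```

Leading edge at tray x = 145.2–145.5 mm, 0.14° off square, with no dark gap at the ledge in the scene view. The narrow board and everything else are unmoved, and the arm is clear.

```bash
python3 -c "
from cell import robot
print(robot.hand_in())"
```

```text
the job is handed in; nothing more can be done
None
```

The wide board was pushed over and now lies flat with its leading edge flush against the ledge (measured at 145 mm, 0.1° off square); the narrow board still stands, nothing else moved, and the job is handed in, though the judge's verdict was not returned.

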